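Rap two soap bars out of a mould for the hygiene parcels

TASK

Turn the orange soap mould face down without losing the bars, then, low over the green board, rap its rim on the board until both stuck soap bars have dropped out and lie flat on the board. Do not touch the bars with the gripper, do not let them fall from high up, and leave the other goods standing where they are. Finally lay the empty mould face down in the middle of the blue drying mat and let go of it.

Things in the scene. Friction and masses are not known exactly. Their poses are not given: they have to be found in the camera images.
- mould: Orange rigid soap mould: open tray 192 (x) x 58 (y) x 44 mm (z), two cells in a row along x, 0.18 kg empty. Origin: centre of its underside; z points out of the open side (face down, the origin is 44 mm above what the rim rests on). Solid smooth side walls, grippable across the 58 mm width anywhere. Starts flat, open side up; stands steadily on either end. End walls 6 mm, floor 4 mm.
- bar_a: Cream soap bar 84 x 44 x 28 mm, 0.12 kg, origin at its centre. Starts on the floor of the mould's -x cell (x = -47, z = 18 mm in the mould's frame), its top 12 mm below the rim. A small sprung catch low in each end of the cell holds it: it stays in (sagging under 1 mm) when the mould is turned, carried or set down softly, so in a mould standing face down it hangs 12 mm clear of the surface.
- bar_b: Pale green soap bar, like bar_a, in the +x cell (x = +47 mm). Either bar pops free only when the face-down mould is stopped dead by rapping its rim on something hard at about 0.2 to 0.4 m/s; the speed needed differs from bar to bar and run to run, so look after each rap and rap again, harder, while one hangs. Lying flat on the board, a bar's centre is 29 mm above the table.
- board: Green plastic rapping board fixed to the table, 240 (its x) x 180 (its y) x 15 mm thick. Origin: centre of its underside, on the table. Its top is 15 mm above the table.
- mat: Blue flat drying mat fixed to the table, 220 (its x) x 150 (its y) x 4 mm thick. Origin: centre of its underside. Mould and mat lie on opposite sides of the board, either way round.
- tin: Bystander, to be left alone: tall food tin, red label, 74 mm diameter, 105 mm high. Origin: on its underside.
- jar: Bystander, to be left alone: glass sauce jar with yellow lid, 72 mm diameter, 120 mm high. Origin: on its underside.
- pasta_box: Bystander, to be left alone: blue carton standing upright, 55 x 160 x 200 mm high. Origin: on its underside.
- snack_box: Bystander, to be left alone: red carton lying flat, 90 x 150 x 50 mm high. Origin: on its underside.
- tuna: Bystander, to be left alone: low blue-labelled tin, 86 mm diameter, 40 mm high. Origin: on its underside.
- scraper: Bystander, to be left alone: spatula lying flat in front of the board, near the robot. Origin: on its underside.
- mug: Bystander, to be left alone: white mug, 80 mm diameter, 85 mm high. Origin: on its underside.
Things that resemble listed ones, but are neither listed nor needed, are in the scene too. What is shaped like the bar_a but pink is not meant.

How it is judged:
On the way, in this order (a step that is already met when the one before it is completed fails the run):
1. the mould is turned face down with both bars still held in it (angle between mould's own z axis and vertical above 2.7 rad and z of each of bar_a, bar_b in the frame of mould below 0.023 m and distance between each of bar_a, bar_b and mould below 0.07 m), for 0.2 s.
2. both bars have dropped out and lie on the board (height (world z) of each of bar_a, bar_b below 0.035 m and x of bar_a in the frame of board between -0.12 and 0.12 m and y of bar_a in the frame of board between -0.09 and 0.09 m and x of bar_b in the frame of board between -0.12 and 0.12 m and y of bar_b in the frame of board between -0.09 and 0.09 m), for 0.2 s.
At the end, for the whole second after the job is handed in: Both bars lie flat at rest on the green board (centres inside its edges, under 35 mm above the table, tilt under 0.15 rad); the empty mould lies released and at rest face down on the blue mat (within 0.14 rad of level, origin under 54 mm high, centre within 60 mm of the mat's) (all of step 2 and (angle between bar_a's own z axis and vertical below 0.15 rad or angle between bar_a's own z axis and vertical above 2.99 rad) and linear speed of each of bar_a, bar_b, mould below 0.02 m/s and (angle between bar_b's own z axis and vertical below 0.15 rad or angle between bar_b's own z axis and vertical above 2.99 rad) and angle between mould's own z axis and vertical above 3 rad and height (world z) of mould below 0.054 m and horizontal distance between mould and mat below 0.06 m and not (contact force between the fingers and mould above 0.1 N)); the robot touches nothing.
It fails at once if a bar was dropped from more than about 10 cm above the table ((z of bar_a in the frame of mould above 0.05 m and height (world z) of bar_a above 0.11 m) or (z of bar_b in the frame of mould above 0.05 m and height (world z) of bar_b above 0.11 m)).
It fails at once if the gripper pressed on a soap bar (contact force between the fingers and bar_a above 2 N or contact force between the fingers and bar_b above 2 N).
It fails at once if a bystander was pushed more than 30 mm or knocked over (distance of any of tin, jar, pasta_box, snack_box, tuna, scraper, mug from where it was at the start of the episode above 0.03 m or angle between any of tin, jar, pasta_box, snack_box, tuna, mug's own z axis and vertical above 0.5 rad).
It also fails if it takes over 61 s, if anything falls off the work surface, if the arm or the gripper's body presses on something with over 40 N, if the wrist force passes 120 N, or if a joint passes its speed limit or range.

ROBOT

A 7-joint arm with a two-finger parallel gripper is mounted at the origin on the work surface. World frame = base frame: x ahead of the robot, y to its left, z up, the work surface at z = 0. Lengths are in m, angles in rad, forces in N, time in s.
With the tool pointing down it reaches from about 0.4 to 0.85 m from the base axis. Payload 10.4 kg.
Tool frame: the origin (TCP) lies on the centre line of the jaws, within the pads' length; the fingertips stand 14 mm ahead of it and the grasp point (between the pads) lies 5 mm behind it (manip.tip_reach is the distance from the TCP to the fingertips, in m); z points along the fingers, y is the line along which they close (so a half turn about z gives the same grasp; the last joint's range is limited). The gripper opens to 85 mm and grips with 20 to 120 N. Pads are 22 mm wide; open, the fingers measure 114 mm over their backs; the gripper's body (76 mm by 85 mm) begins 54 mm behind the grasp point. The pads swing forward as they close: fully open they stand 13 mm farther back than shut.
Start: joints at [1.315, 0.332, -0.065, 1.46, 0.022, 1.35, -0.088], TCP at [0.144, -0.608, 0.245] pointing down, gripper open.
Joint ranges: [-2.6, 2.6], [-0.5, 2.12], [-1.47, 1.34], [0.16, 2.42], [-1.27, 4.41], [0.06, 2.06], [-2.6, 2.6]. Speed limits (rad/s): [2.22, 2.22, 2.79, 2.79, 3.14, 3.14, 3.14].

INTERFACE

Orientations are given as a unit quaternion [x, y, z, w].
In Python, from workcell import manip gives the robot as it stands.
- The arm moves only by the shell command python3 -m pendant 'ROWS' [FORCE]. ROWS is JSON, a list of rows, each a list of 7 numbers: the shift along the tool's x, y, z in units of 50 mm (1.0 is 50 mm), then the turn, a rotation vector about the tool's x, y, z in units of 8 degrees (1.0 is 8 degrees), then the opening, from -1 (shut) to 1 (fully open), so that 0 is half open. In form: [[dx, dy, dz, ax, ay, az, jaw], ...]. A call has exactly 10 rows; each row is the pose to reach, as a shift and turn from the pose commanded when the call began, along the tool's axes at that moment; what a row does not reach only later rows make up. A row lasts 1/8 s, in which the tool goes at most 62.5 mm and 10.7 degrees, less where a joint would pass 70% of its speed; a pose out of reach is approached as far as the arm can. A call with a gripper value outside its range is refused whole. The fingers move at their own pace and stop on an object; FORCE is the grip in N (left out, the last holds). Time passes only in rows, so rows that repeat a pose let the fingers close, or fill a call up. It gives the time, the measured TCP pose, the force, the opening and the grip force at its end, in the units of the state.
- manip.get_obs(): the state, without advancing time (a new reading comes with each control period).
- manip.camera(name): name is "scene" or "top"; returns (picture, depth): 480x640x3 uint8, red, green, blue; 480x640 float32, m along the optical axis (not along the pixel's ray), 0 where there is no reading.
- manip.get_calibration(name): a dict with "fx", "fy", "cx", "cy" (pixels), "D" ([k1, k2, p1, p2, k3] as OpenCV has them; the pictures are not rectified), "xyz" and "orientation" of the camera in the world. Camera axes: x right, y up, looking along -z (the intrinsics and any distortion apply to the point x, -y, -z); pixel columns grow to the right and rows downward; lengths in m; the calibration is good to about 2 mm. A picture is of the moment at which its call begins. get_calibration takes no time and is no camera call.
- manip.hand_in(): hands the job in; it is judged then, once.
Trained networks look in the newest picture that a camera, given by its name, has taken for a name from the list of things; names that differ only in an ending like _2 or _b are one class to them, and where a whole thing is asked for, a point or a joint stands for the part that bears it (a point fixed in the world has none). Each returns a list of dicts, best first, with "p" (0 to 1); they miss things now and then, are a little off and sometimes report something else, mostly with a low value. They report only what shows in the picture. A call takes as long as a camera call. They do not tell look-alikes from the thing itself.
- manip.find_in(thing, camera): "box" ([left, top, right, bottom] in pixels, round what is visible of it).
- manip.trace(thing, camera): "pixels" (480x640 bool, what is visible of it) and "box" ([left, top, right, bottom] in pixels, round what is visible of it).
- manip.tip_of(thing, camera): "pixel" ([column, row] in pixels: a listed point, or the origin of a listed thing).
The state is a dict: "clock": time; "joint_pos": joint angles; "joint_velocities": joint speeds; "tau": joint torques, N m; "position": TCP position; "ee_rot": TCP orientation; "ft_force": force on the tool from outside, world axes, zero at the start; "torque": the same for the moment, N m; "grip_width": opening from 0.0 (shut) to 1.0 (fully open); "grasp_force": force on a finger pad.
Only numpy, scipy, OpenCV 4.12 (cv2) and the standard library are available. Lean on these libraries where they do the work, as an engineer would, in place of code of your own. Each camera call takes 0.05 s, during which the arm holds its last target. There are 200 camera calls.

## Working session

There is one attempt and no reset: what is moved stays moved. The work goes in short steps, Python scripts to look and compute and a shell command to move; the robot and the scene stay as the last step left them, time stands still between calls to the robot, and variables do not carry over. Pictures are saved under pics/ and viewed, at most 10 in all, crops included, and the job is handed in when it is done.

```bash
ls; mkdir -p pics; cat > h.py <<'E'
import numpy as np, cv2
from scipy.spatial.transform import Rotation as R
from workcell import manip
def cloud(cam, depth):
    c=manip.get_calibration(cam)
    K=np.array([[c['fx'],0,c['cx']],[0,c['fy'],c['cy']],[0,0,1.]])
    h,w=depth.shape
    u,v=np.meshgrid(np.arange(w),np.arange(h))
    p=cv2.undistortPoints(np.stack([u,v],-1).reshape(-1,1,2).astype(np.float64),K,np.array(c['D'],float)).reshape(h,w,2)
    P=np.stack([p[...,0]*depth,-p[...,1]*depth,-depth],-1)
    W=P@R.from_quat(c['orientation']).as_matrix().T+np.array(c['xyz'])
    W[depth==0]=np.nan
    return W
def rect(mask,W,zmin=None,zmax=None):
    P=W[mask]; P=P[~np.isnan(P[:,0])]
    z=np.median(P[:,2])
    if zmin is not None: P=P[(P[:,2]>zmin)&(P[:,2]<zmax)]
    r=cv2.minAreaRect((P[:,:2]*1000).astype(np.float32))
    return r,z,np.percentile(P[:,2],[2,50,98]),len(P)
E
python3 - <<'E'
from h import *
for n in ['top','scene']:
    im,d=manip.camera(n); cv2.imwrite(f'pics/{n}0.png',im[...,::-1])
    c=manip.get_calibration(n); print(n,c['xyz'],c['orientation'])
    W=cloud(n,d)
    for t in ['mould','bar_a','board','mat','tin','jar','pasta_box','snack_box','tuna','scraper','mug']:
        for x in manip.trace(t,n)[:3]:
            if x['p']<0.2: continue
            try:
                r,z,q,k=rect(x['pixels'],W); print(t,round(x['p'],2),[int(b) for b in x['box']],np.round(r[0]),np.round(r[1]),round(r[2]),np.round(q,3),k)
            except Exception as e: print(t,e)
s=manip.get_obs();print(s)
E
```

```text
pics
top [0.50837321 0.05114316 1.31303221] [-0.01586923  0.01899266  0.70919003 -0.70458282]
mould 0.75 [140, 255, 229, 290] [512. 334.] [ 59. 190.] 6 [0.001 0.041 0.048] 671
bar_a 0.98 [193, 262, 227, 285] [515. 291.] [46. 83.] 4 [0.014 0.031 0.037] 723
bar_a 0.85 [106, 206, 144, 231] [633. 477.] [82. 46.] 71 [0.007 0.027 0.033] 730
bar_a 0.81 [147, 263, 182, 287] [508. 383.] [48. 87.] 6 [0.019 0.031 0.036] 727
board 0.94 [291, 218, 401, 300] [541. -17.] [242. 181.] 88 [0.009 0.014 0.02 ] 8871
mat 0.94 [432, 220, 532, 297] [ 539. -326.] [225. 153.] 83 [-0.002  0.003  0.009] 6391
tin 0.69 [232, 156, 264, 198] [726. 196.] [94. 68.] 15 [0.013 0.103 0.109] 1116
jar 0.77 [412, 148, 454, 190] [ 741. -206.] [84. 95.] 89 [0.002 0.117 0.123] 1219
jar 0.45 [140, 258, 230, 291] [510. 335.] [ 59. 192.] 4 [0.    0.041 0.048] 821
pasta_box 0.79 [307, 110, 394, 159] [816. -26.] [112. 185.] 5 [0.009 0.197 0.203] 3794
snack_box 0.56 [472, 163, 546, 213] [ 700. -396.] [172. 104.] 81 [0.004 0.049 0.054] 3101
tuna 0.64 [244, 324, 281, 362] [360. 174.] [85. 83.] 27 [0.02  0.039 0.044] 1235
scraper 0.61
[... 1952 characters left out ...]
,  0.332201  , -0.06470534,  1.46010677,  0.0215961 ,
        1.34990004, -0.08850316]), 'joint_velocities': array([-3.17764567e-04,  1.92180008e-04,  2.39835948e-04, -4.88619313e-04,
        5.64395935e-04,  8.57602973e-04,  4.38260202e-05]), 'tau': array([ 8.28185784e-04, -6.25228214e+01,  4.99394839e-02, -3.91823959e+01,
        1.65080710e-02,  1.91923406e-03,  4.91500498e-05]), 'position': array([ 0.14419183, -0.60815651,  0.24533368]), 'ee_rot': array([9.93235090e-01, 1.16120863e-01, 1.65601293e-05, 3.74477801e-05]), 'ft_force': array([ 1.05868431, -0.26479972,  0.7809455 ]), 'torque': array([-0.02532405,  0.02688321,  0.02434563]), 'grasp_force': 0.0, 'grip_width': 1.0034158936521482}
```

View pics/top0.png

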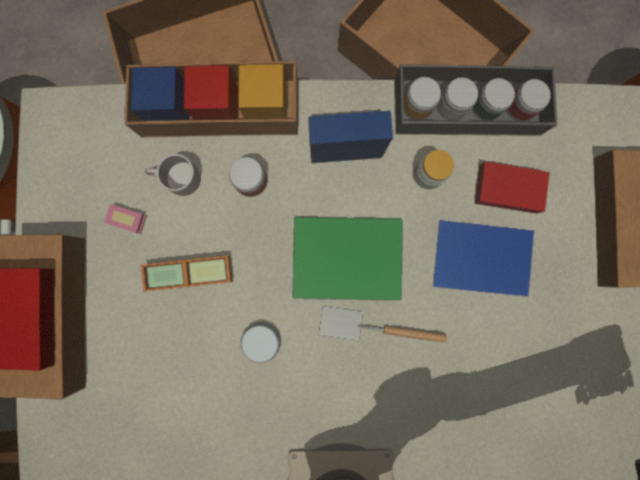

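View pics/scene0.png

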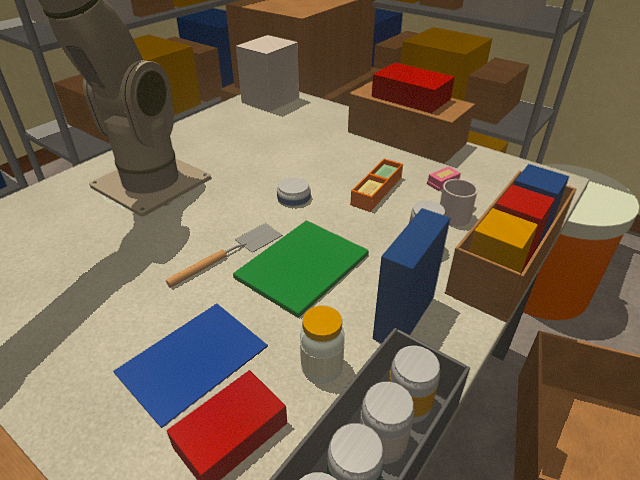

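The top view shows the mould lying along y (columns 140–230, row ~272). The cream bar_a is on its right at (210,272) and the green bar at (165,276). The board is at (347,258), the mat at (484,258), and the pink look-alike at (125,218). The network positions agree with this. I'll move towards the mould now.

```bash
python3 -m pendant '[[0.8,-1,0,0,0,-0.6,1],[1.6,-2,0,0,0,-1.2,1],[2.4,-2.9,0,0,0,-1.8,1],[3.2,-3.8,0,0,0,-2.4,1],[4,-4.8,0,0,0,-3,1],[4.8,-5.7,0,0,0,-3.6,1],[5.6,-6.7,0,0,0,-4.2,1],[6.3,-7.6,0,0,0,-4.8,1],[7.0,-8.4,0,0,0,-5.4,1],[7.4,-8.8,0,0,0,-6,1]]' 40
cat >> h.py <<'E'
def Q(phi,yaw=0):
    # tool: phi=0 down, phi>0 points to +y, tool y = world x dir rotated by yaw(deg)
    # base: tool y=+x, z=-z world, x = y cross z
    y=np.array([1,0,0.]);z=np.array([0,0,-1.]);x=np.cross(y,z)
    B=R.from_matrix(np.stack([x,y,z],1))
    return R.from_euler('z',yaw,degrees=True)*R.from_euler('x',phi,degrees=True)*B
def go(grasp,rot,back=0.005):
    """print units for a TCP goal such that the grasp point (5 mm behind TCP) is at grasp"""
    s=manip.get_obs(); p=s['position']; r=R.from_quat(s['ee_rot'])
    t=np.array(grasp)+rot.apply([0,0,back])
    print('shift',np.round(r.inv().apply(t-p)/0.05,2),'turn',np.round(np.degrees((r.inv()*rot).as_rotvec())/8,2),'t',round(s['clock'],2),'tcp',np.round(p,3),'j',np.round(s['joint_pos'],2))
E
python3 - <<'E'
from h import *
s=manip.get_obs(); print(s['joint_pos'],s['position'],s['ee_rot'],s['clock'])
go([.512,.334,.22],Q(-20,5))
go([.512,.334,.22],Q(0,5))
E
```

```text
clock: 2.45
position: [0.4036, -0.0923, 0.2457]
ee_rot: [0.859, 0.513, 0.0, 0.001]
ft_force: [0.3, -0.5, -0.0]
grip_width: 0.997
grasp_force: 0.0
[ 0.81976084 -0.12798295 -0.64099988  1.94308816 -0.07857258  1.30102258
 -0.29051951] [ 0.40362708 -0.09229501  0.24571337] [8.58559819e-01 5.12713027e-01 1.72736164e-04 6.00329071e-04] 2.45
shift [ 8.51 -2.12  0.6 ] turn [-0.72 -2.42 -4.12] t 2.45 tcp [ 0.404 -0.092  0.246] j [ 0.82 -0.13 -0.64  1.94 -0.08  1.3  -0.29]
shift [ 8.53 -2.14  0.61] turn [ 0.01  0.   -4.16] t 2.45 tcp [ 0.404 -0.092  0.246] j [ 0.82 -0.13 -0.64  1.94 -0.08  1.3  -0.29]
```

```bash
python3 -m pendant '[[1.1,-0.3,0,0,0,-0.5,1],[2.3,-0.6,0,-0.1,-0.3,-1,1],[3.5,-0.9,0,-0.2,-0.6,-1.6,1],[4.7,-1.2,0.1,-0.3,-0.9,-2.2,1],[5.9,-1.5,0.2,-0.4,-1.2,-2.8,1],[7.1,-1.8,0.3,-0.5,-1.6,-3.3,1],[8,-2,0.4,-0.6,-2,-3.8,1],[8.5,-2.1,0.6,-0.72,-2.4,-4.1,1],[8.5,-2.1,0.6,-0.72,-2.42,-4.12,1],[8.5,-2.12,0.6,-0.72,-2.42,-4.12,1]]'
python3 - <<'E'
from h import *
go([.512,.334,.027],Q(-20,5))
im,d=manip.camera('top'); cv2.imwrite('pics/top1.png',im[...,::-1])
W=cloud('top',d)
m=manip.trace('mould','top')
for x in m[:1]:
    r,z,q,k=rect(x['pixels'],W,.036,.055); print(x['p'],r,q,k)
for t in ['bar_a']:
  for x in manip.trace(t,'top')[:3]:
    r,z,q,k=rect(x['pixels'],W,.02,.04); print(x['p'],r,q,k)
E
```

```text
clock: 3.7
position: [0.5141, 0.3282, 0.215]
ee_rot: [0.668, 0.724, -0.118, 0.127]
ft_force: [0.9, 0.4, 0.8]
grip_width: 1.002
grasp_force: 0.0
shift [ 1.39 -0.03  3.59] turn [-0.02 -0.01 -0.05] t 3.7 tcp [0.514 0.328 0.215] j [-0.15  0.64 -0.96  1.36  0.7   1.7  -1.03]
0.97 ((506.9073486328125, 374.3744201660156), (44.021297454833984, 62.47602844238281), 5.581819534301758) [0.02535326 0.03118878 0.03638038] 557
0.83 ((633.6129760742188, 478.8559265136719), (80.7905044555664, 43.552764892578125), 71.66096496582031) [0.02187702 0.02744571 0.03293989] 674
0.75 ((514.7483520507812, 286.2590637207031), (43.84006881713867, 81.47472381591797), 5.146215915679932) [0.025748   0.03103638 0.03675765] 689
```

```bash
python3 -m pendant '[[0.4,0,1,0,0,0,1],[0.8,0,2,0,0,0,1],[1.2,0,3,0,0,0,1],[1.42,-0.02,3.57,0,0,0,1],[1.42,-0.02,3.57,0,0,0,1],[1.42,-0.02,3.57,0,0,0,-1],[1.42,-0.02,3.57,0,0,0,-1],[1.42,-0.02,3.57,0,0,0,-1],[1.42,-0.02,3.57,0,0,0,-1],[1.42,-0.02,3.57,0,0,0,-1]]' 70
python3 - <<'E'
from h import *
go([.512,.30,.20],Q(25,0))
go([.512,.27,.13],Q(70,0))
E
```

```text
clock: 5.1
position: [0.5125, 0.3358, 0.0259]
ee_rot: [0.668, 0.724, -0.116, 0.127]
ft_force: [-2.1, -1.0, 7.8]
grip_width: 0.67
grasp_force: 76.5
shift [-1.78 -0.06 -2.96] turn [-0.01  5.6   0.59] t 5.1 tcp [0.513 0.336 0.026] j [-0.2   0.84 -0.87  1.5   0.83  1.44 -1.17]
shift [-1.84 -0.11 -1.51] turn [-0.26 11.22  0.59] t 5.1 tcp [0.513 0.336 0.026] j [-0.2   0.84 -0.87  1.5   0.83  1.44 -1.17]
```

```bash
python3 -m pendant '[[-0.4,0,-1,0,0,0,-1],[-0.8,0,-2,0,0,0,-1],[-1.4,0,-2.8,0,1.3,0,-1],[-1.8,0,-3,0,2.6,0,-1],[-1.8,0,-3,0,3.9,0,-1],[-1.8,0,-3,0,5.2,0,-1],[-1.8,0,-3,0,6.5,0,-1],[-1.8,0,-3,0,7.8,0,-1],[-1.8,0,-3,0,9.1,0,-1],[-1.8,0,-3,0,10.3,0,-1]]'
python3 - <<'E'
from h import *
go([.512,.30,.13],Q(70,5))
go([.512,.30,.105],Q(70,5))
E
```

```text
clock: 6.35
position: [0.5162, 0.2996, 0.1949]
ee_rot: [0.58, 0.628, 0.353, -0.381]
ft_force: [-0.2, -0.6, -5.2]
grip_width: 0.668
grasp_force: 78.3
shift [-1.13 -0.09  0.71] turn [ 0.07  0.93 -0.01] t 6.35 tcp [0.516 0.3   0.195] j [ 0.94  1.02 -1.44  1.86 -0.09  0.81 -0.09]
shift [-1.58 -0.09  0.94] turn [ 0.07  0.93 -0.01] t 6.35 tcp [0.516 0.3   0.195] j [ 0.94  1.02 -1.44  1.86 -0.09  0.81 -0.09]
```

```bash
python3 -m pendant '[[-0.2,0,0.1,0,0.5,0,-1],[-0.6,0,0.4,0,0.93,0,-1],[-1,0,0.65,0,0.95,0,-1],[-1.3,0,0.8,0,0.95,0,-1],[-1.4,0,0.85,0,0.95,0,-1],[-1.4,-0.1,0.85,0.07,0.95,0,-1],[-1.4,-0.1,0.85,0.07,0.95,0,-1],[-1.4,-0.1,0.85,0.07,0.95,0,-1],[-1.4,-0.1,0.85,0.07,0.95,0,-1],[-1.4,-0.1,0.85,0.07,0.95,0,-1]]'
python3 - <<'E'
from h import *
im,d=manip.camera('scene'); cv2.imwrite('pics/s2.png',cv2.resize(im[80:320,280:600],None,fx=2,fy=2)[...,::-1])
W=cloud('scene',d)
for x in manip.trace('mould','scene')[:1]:
    P=W[x['pixels']];P=P[~np.isnan(P[:,0])]
    print(x['p'],x['box'],np.percentile(P,[1,10,50,90,99],axis=0).round(3))
go([.512,.30,.10],Q(70,5))
E
```

```text
clock: 7.6
position: [0.5094, 0.3064, 0.1134]
ee_rot: [0.553, 0.604, 0.386, -0.425]
ft_force: [-0.2, -0.0, -5.2]
grip_width: 0.67
grasp_force: 78.3
0.8 [357.8, 112.0, 392.1, 197.7] [[0.411 0.284 0.001]
 [0.485 0.288 0.023]
 [0.529 0.302 0.154]
 [0.54  0.329 0.21 ]
 [0.543 0.576 0.211]]
shift [-0.3   0.04  0.07] turn [-0.03 -0.01 -0.02] t 7.7 tcp [0.509 0.306 0.113] j [ 0.92  1.26 -1.34  1.88 -0.05  0.74  0.07]
```

View pics/s2.png

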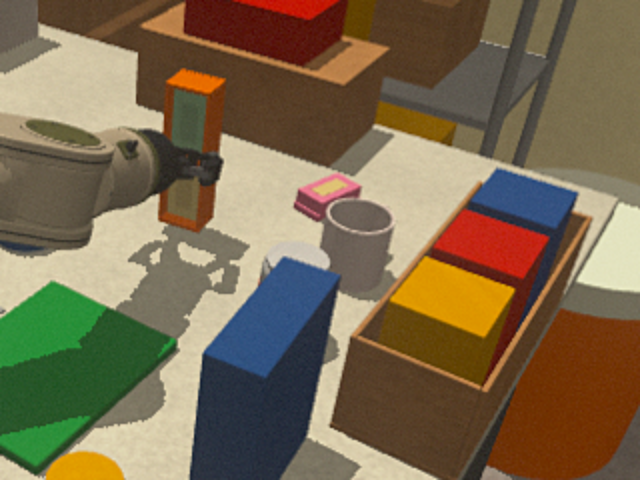

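The mould hangs upright with its top at about z 0.211 and its open side towards −y, held mid-length. Both bars are in. I'll set it down, release and back off.

```bash
python3 -m pendant '[[-0.15,0,0.05,0,0,0,-1],[-0.3,0,0.1,0,0,0,-1],[-0.36,0,0.13,0,0,0,-1],[-0.39,0,0.14,0,0,0,-1],[-0.39,0,0.14,0,0,0,-1],[-0.39,0,0.14,0,0,0,1],[-0.39,0,0.14,0,0,0,1],[-0.39,0,0.14,0,0,0,1],[-0.39,0,-0.5,0,0,0,1],[-0.39,0,-1.4,0,0,0,1]]'
python3 - <<'E'
from h import *
import itertools
from scipy.optimize import least_squares
s=manip.get_obs(); print(s['clock'],s['position'],s['ee_rot'],s['joint_pos'])
D=[([1.3154,.3322,-.0647,1.4601,.0216,1.3499,-.0885],[.14419,-.60816,.24533],[.993235,.116121,0,0]),
([0.81976084,-0.12798295,-0.64099988,1.94308816,-0.07857258,1.30102258,-0.29051951],[0.40362708,-0.09229501,0.24571337],[.85856,.51271,.00017,.0006]),
([-.15,.64,-.96,1.36,.7,1.7,-1.03],[.5141,.3282,.215],[.668,.724,-.118,.127]),
([-.2,.84,-.87,1.5,.83,1.44,-1.17],[.5125,.3358,.0259],[.668,.724,-.116,.127]),
([.94,1.02,-1.44,1.86,-.09,.81,-.09],[.5162,.2996,.1949],[.58,.628,.353,-.381]),
([.92,1.26,-1.34,1.88,-.05,.74,.07],[.5094,.3064,.1134],[.553,.604,.386,-.425]),
(s['joint_pos'],s['position'],s['ee_rot'])]
ax='zyzyzyz'
best=[]
for sg in itertools.product([1,-1],repeat=4):
    S=[sg[0],1,sg[1],1,sg[2],1,sg[3]]
    Rs=[np.prod([R.from_euler(a,k*v) for a,k,v in zip(ax,S,q)]) if 0 else None for q,_,_ in D]
    C=[]
    for q,p,o in D:
        r=R.identity()
        for a,k,v in zip(ax,S,q): r=r*R.from_euler(a,k*v)
        C.append(r.inv()*R.from_quat(o))
    m=R.concatenate(C).mean(); e=[(m.inv()*c).magnitude() for c in C]
    best.append((max(e),S,m.as_quat()))
best.sort(key=lambda b:b[0]); print(best[0],best[1][0])
_,S,m=best[0]
def fk(q,L):
    # offsets: per link vector (x,z)
    r=R.identity();p=np.zeros(3)
    off=[(0,L[0]),None,(L[1],L[2]),None,(L[3],L[4]),None,(L[5],L[6])]
    for i,(a,k,v) in enumerate(zip(ax,S,q)):
        r=r*R.from_euler(a,k*v)
        if off[i]: pass
        o={0:(0,L[0]),2:(L[1],L[2]),4:(L[3],L[4]),6:(0,L[6]),5:(L[5],0)}.get(i)
        if o: p=p+r.apply([o[0],0,o[1]])
    return p,r*R.from_quat(m)
f=lambda L:np.concatenate([fk(q,L)[0]-p for q,p,_ in D])
z=least_squares(f,[.3,0,.4,0,.4,0,.3]); print(z.x.round(4),np.abs(z.fun).max())
np.savez('kin.npz',S=S,m=m,L=z.x)
E
```

```text
clock: 8.95
position: [0.5148, 0.2344, 0.1189]
ee_rot: [0.553, 0.604, 0.385, -0.426]
ft_force: [0.7, 0.1, -0.0]
grip_width: 1.002
grasp_force: 0.0
8.95 [0.51480969 0.23442814 0.11885851] [ 0.55257971  0.60394698  0.38538162 -0.42589285] [ 1.03785528  1.25248545 -1.33702809  1.84861487 -0.04853255  0.87992149
  0.10597986]
(0.010046103795668835, [-1, 1, -1, 1, -1, 1, -1], array([ 0.00072182,  0.00075866, -0.70710205, -0.70711074])) 1.336252738344521
[ 0.2284 -0.0121  0.4879  0.0138  0.4933  0.013   0.3322] 0.046750644111578775
```

```bash
cat > kin.py <<'E'
from h import *
from scipy.optimize import least_squares
S=[-1,1,-1,1,-1,1,-1]; m=R.from_quat([0,0,-.70711,-.70711]); ax='zyzyzyz'
LO=np.array([-2.6,-.5,-1.47,.16,-1.27,.06,-2.6]);HI=np.array([2.6,2.12,1.34,2.42,4.41,2.06,2.6])
def chain(q):
    r=R.identity();o=[r.as_matrix()]
    for a,k,v in zip(ax,S,q):
        r=r*R.from_euler(a,k*v); o.append(r.as_matrix())
    return np.hstack(o),r*m
D=[([1.3154,.3322,-.0647,1.4601,.0216,1.3499,-.0885],[.14419,-.60816,.24533]),
([0.81976084,-0.12798295,-0.64099988,1.94308816,-0.07857258,1.30102258,-0.29051951],[0.40362708,-0.09229501,0.24571337]),
([-.15,.64,-.96,1.36,.7,1.7,-1.03],[.5141,.3282,.215]),
([-.2,.84,-.87,1.5,.83,1.44,-1.17],[.5125,.3358,.0259]),
([.94,1.02,-1.44,1.86,-.09,.81,-.09],[.5162,.2996,.1949]),
([.92,1.26,-1.34,1.88,-.05,.74,.07],[.5094,.3064,.1134]),
([1.03785528,1.25248545,-1.33702809,1.84861487,-0.04853255,.87992149,.10597986],[0.51480969,0.23442814,0.11885851])]
def fit(lam=.03):
    A=np.vstack([chain(q)[0] for q,_ in D]);b=np.concatenate([p for _,p in D])
    x0=np.zeros(24);x0[2]=.1;x0[5]=.2;x0[11]=.45;x0[17]=.45;x0[23]=.33
    x=np.linalg.lstsq(np.vstack([A,lam*np.eye(24)]),np.concatenate([b,lam*x0]),rcond=None)[0]
    return x,np.abs(A@x-b).max()
X,err=fit()
def ik(p,rot,q0):
    f=lambda q:np.concatenate([(chain(q)[0]@X-p)*10,(chain(q)[1].inv()*rot).as_rotvec(),.001*(q-q0)])
    best=None
    for k in range(8):
        s=np.clip(q0+(np.random.default_rng(k).normal(0,.6,7) if k else 0),LO+.02,HI-.02)
        z=least_squares(f,s,bounds=(LO,HI))
        e=(np.linalg.norm(z.fun[:3])/10,np.linalg.norm(z.fun[3:6]))
        c=e[0]*10+e[1]
        if best is None or c<best[0]-.01: best=(c,e,z.x)
    return best
E
python3 - <<'E'
from kin import *
print(X.reshape(8,3).round(3),err)
q=np.array(D[-1][0])
im,d=manip.camera('top'); W=cloud('top',d)
k=(W[...,2]>.17)&(W[...,2]<.205)&(W[...,0]<.6)&(W[...,0]>.4)&(W[...,1]>.26)&(W[...,1]<.4)
print(cv2.minAreaRect((W[k][:,:2]*1000).astype(np.float32)),k.sum(),np.median(W[k][:,2]))
for phi in (0,-30,-45,-60,-75):
  for y in (.30,):
    rot=Q(phi,5);g=np.array([.512,y,.10]);b=ik(g+rot.apply([0,0,.005]),rot,q)
    print(phi,np.round(b[1],3),b[2].round(2))
E
```

```text
[[-0.009  0.006  0.08 ]
 [ 0.005 -0.007  0.18 ]
 [ 0.005 -0.007 -0.001]
 [-0.007 -0.012  0.449]
 [ 0.009 -0.012  0.015]
 [-0.007  0.001  0.465]
 [ 0.001  0.001  0.001]
 [-0.016 -0.001  0.331]] 0.0015543536207518471
((511.21710205078125, 310.6941223144531), (56.56322479248047, 44.141319274902344), 5.835968494415283) 678 0.19125295492189542
0 [0. 0.] [ 0.18  0.63 -1.04  1.68  0.58  1.18 -0.92]
-30 [0. 0.] [-0.22  0.79 -0.88  1.46  0.86  1.66 -1.14]
-45 [0. 0.] [-0.39  0.9  -0.77  1.35  0.95  1.88 -1.17]
-60 [0. 0.] [-0.54  1.01 -0.65  1.24  1.02  2.06 -1.16]
-75 [0. 0.] [-0.86  1.07 -0.15  1.16  0.86  2.06 -1.01]
```

```bash
python3 -m pendant '[[1.1,0,-0.4,0,-0.4,0,1],[2.2,0,-0.8,0,-1.5,0,1],[3.3,0,-1.2,0,-2.8,0,1],[4.1,0,-1.2,0,-4.1,0,1],[4.3,0,-1.1,0,-5.4,0,1],[4.5,0,-0.9,0,-6.7,0,1],[4.6,0,-0.7,0,-8,0,1],[4.7,0,-0.4,0,-9.3,0,1],[4.8,0,-0.1,0,-10.6,0,1],[4.9,0,0.2,0,-11.9,0,1]]'
python3 - <<'E'
from kin import *
s=manip.get_obs(); print(chain(s['joint_pos'])[0]@X-s['position'])
rot=Q(-55,5.5);g=np.array([.511,.318,.135])
go(g-rot.apply([0,0,.09]),rot); go(g,rot)
E
```

```text
clock: 10.25
position: [0.5092, 0.3247, 0.346]
ee_rot: [0.668, 0.732, -0.09, 0.093]
ft_force: [1.3, -1.0, -0.5]
grip_width: 0.992
grasp_force: 0.0
[ 0.00091686  0.002577   -0.00375155]
shift [2.05 0.04 2.81] turn [-0.07 -5.01 -0.  ] t 10.25 tcp [0.509 0.325 0.346] j [-0.11  0.53 -1.    1.2   0.6   1.84 -0.9 ]
shift [0.89 0.06 4.19] turn [-0.07 -5.01 -0.  ] t 10.25 tcp [0.509 0.325 0.346] j [-0.11  0.53 -1.    1.2   0.6   1.84 -0.9 ]
```

```bash
python3 -m pendant '[[1,0,0,0,-1.2,0,1],[2,0,0.3,0,-2.5,0,1],[2.5,0,1.0,0,-3.8,0,1],[2.4,0,2,-0.07,-5,0,1],[2.05,0.04,2.8,-0.07,-5.01,0,1],[2.05,0.04,2.81,-0.07,-5.01,0,1],[2.05,0.04,2.81,-0.07,-5.01,0,1],[2.05,0.04,2.81,-0.07,-5.01,0,1],[2.05,0.04,2.81,-0.07,-5.01,0,1],[2.05,0.04,2.81,-0.07,-5.01,0,1]]'
python3 - <<'E'
from kin import *
rot=Q(-55,5.5);g=np.array([.511,.318,.135])
go(g,rot)
im,d=manip.camera('scene'); cv2.imwrite('pics/s3.png',cv2.resize(im[80:320,280:600],None,fx=2,fy=2)[...,::-1])
E
```

```text
clock: 11.5
position: [0.5039, 0.3878, 0.1846]
ee_rot: [0.597, 0.658, -0.308, 0.339]
ft_force: [-0.0, 0.5, 0.0]
grip_width: 0.999
grasp_force: 0.0
shift [-0.01  0.01  1.82] turn [ 0.   -0.05  0.01] t 11.5 tcp [0.504 0.388 0.185] j [-0.87  0.9  -0.24  1.02  0.72  2.05 -0.95]
```

View pics/s3.png

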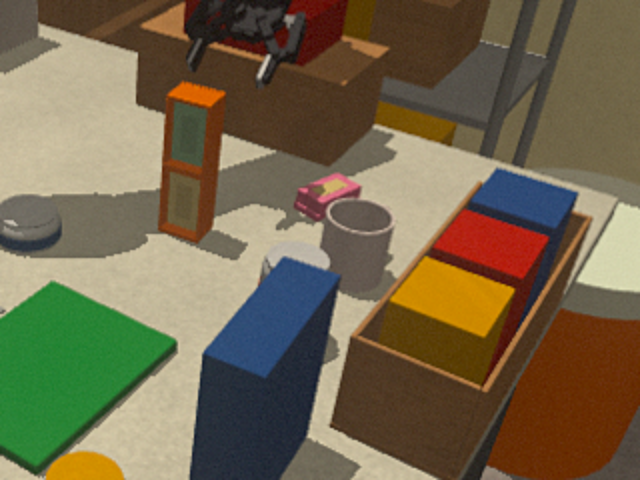

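The mould stands upright at crop (190,165), and the open gripper is behind and above it on the +y side. Next I'll advance, close and lift.

```bash
python3 -m pendant '[[0,0,0.8,0,0,0,1],[0,0,1.5,0,0,0,1],[0,0,1.82,0,0,0,1],[0,0,1.82,0,0,0,1],[0,0,1.82,0,0,0,-1],[0,0,1.82,0,0,0,-1],[0,0,1.82,0,0,0,-1],[0,0,1.82,0,0,0,-1],[0,0,1.82,0,0,0,-1],[0,0,1.82,0,0,0,-1]]' 90
python3 - <<'E'
from kin import *
s=manip.get_obs()
r=R.from_quat(s['ee_rot'])
print('up in tool',r.inv().apply([0,0,1]).round(2))
rot=R.from_euler('z',5.5,degrees=True)*R.from_euler('x',90,degrees=True)*R.from_euler('z',-5.5,degrees=True)*r
go([.535,.12,.22],rot)
print(np.array(ik(np.array([.535,.08,.06]),rot,s['joint_pos'])[2]).round(2))
E
```

```text
clock: 12.8
position: [0.5104, 0.3151, 0.1318]
ee_rot: [0.597, 0.659, -0.308, 0.34]
ft_force: [-3.1, 2.6, 5.9]
grip_width: 0.666
grasp_force: 96.2
up in tool [-0.82 -0.   -0.58]
shift [-3.61  0.11  2.18] turn [-0.02 11.25  0.02] t 12.8 tcp [0.51  0.315 0.132] j [-0.79  0.84 -0.24  1.25  0.72  1.89 -1.  ]
[ 0.62  0.55 -0.59  1.83 -0.38  0.99  0.41]
```

```bash
python3 -m pendant '[[-0.9,0,-0.5,0,0,0,-1],[-1.7,0,-1.0,0,0,0,-1],[-2.3,0,-0.2,0,1.3,0,-1],[-2.8,0,0.6,0,2.6,0,-1],[-3.3,0.1,1.4,0,3.9,0,-1],[-3.8,0.1,2.2,0,5.2,0,-1],[-4.2,0.2,3,0,6.5,0,-1],[-4.6,0.2,3.8,0,7.8,0,-1],[-5,0.3,4.6,0,9.1,0,-1],[-5.3,0.3,5.3,0,10.4,0,-1]]'
python3 - <<'E'
from kin import *
go([.545,-.056,.10],Q(35,5.5))
E
```

```text
clock: 14.05
position: [0.5622, -0.0545, 0.1948]
ee_rot: [0.651, 0.717, 0.168, -0.183]
ft_force: [0.5, 0.7, -4.9]
grip_width: 0.668
grasp_force: 97.8
shift [-0.9  -0.35  1.76] turn [0.01 0.78 0.01] t 14.05 tcp [ 0.562 -0.054  0.195] j [ 0.38  0.38 -0.12  1.6  -0.43  1.37  0.48]
```

```bash
python3 -m pendant '[[-0.3,-0.1,0.4,0,0.4,0,-1],[-0.6,-0.2,0.9,0,0.78,0,-1],[-0.9,-0.3,1.4,0,0.8,0,-1],[-1,-0.35,1.8,0,0.8,0,-1],[-1.1,-0.35,2,0,0.8,0,-1],[-1.1,-0.35,2,0,0.8,0,-1],[-1.1,-0.35,2,0,0.8,0,-1],[-1.1,-0.35,2,0,0.8,0,-1],[-1.1,-0.35,2,0,0.8,0,-1],[-1.1,-0.35,2,0,0.8,0,-1]]'
cat >> h.py <<'E'
def mould_top(cam='top'):
    """plane and rectangle of the orange underside seen face down"""
    im,d=manip.camera(cam); W=cloud(cam,d)
    h=cv2.cvtColor(im,cv2.COLOR_RGB2HSV)
    k=(h[...,0]>5)&(h[...,0]<18)&(h[...,1]>150)&(h[...,2]>90)&(W[...,0]>.4)&(W[...,0]<.68)&(np.abs(W[...,1])<.5)&(W[...,2]>.04)&(W[...,2]<.25)
    n,l,st,_=cv2.connectedComponentsWithStats(k.astype(np.uint8))
    P=W[k]; top=np.percentile(P[:,2],50)
    P=P[np.abs(P[:,2]-top)<.02]
    A=np.c_[P[:,:2]-P[:,:2].mean(0),np.ones(len(P))];c=np.linalg.lstsq(A,P[:,2],rcond=None)[0]
    print('n',len(P),'slope deg x,y',np.degrees(c[:2]).round(1),'z',c[2].round(4),cv2.minAreaRect((P[:,:2]*1000).astype(np.float32)))
    return im,d,W
E
python3 - <<'E'
from h import *
im,d,W=mould_top()
out=np.hstack([im[180:340,240:460]]); cv2.imwrite('pics/t4.png',cv2.resize(out,None,fx=3,fy=3)[...,::-1])
s,_=manip.camera('scene'); cv2.imwrite('pics/s4.png',cv2.resize(s[120:360,180:500],None,fx=2,fy=2)[...,::-1])
go([.545,-.056,.046],Q(35,5.5))
E
```

```text
clock: 15.3
position: [0.5442, -0.0546, 0.0802]
ee_rot: [0.641, 0.706, 0.201, -0.222]
ft_force: [0.5, -0.4, -4.7]
grip_width: 0.665
grasp_force: 97.5
n 1992 slope deg x,y [-0.3 -0.6] z 0.0955 ((540.8510131835938, -4.575958251953125), (55.34379196166992, 158.84645080566406), 5.3779497146606445)
shift [-0.42  0.02  0.64] turn [-0.01  0.01  0.  ] t 15.4 tcp [ 0.544 -0.055  0.08 ] j [ 0.44  0.52 -0.14  1.7  -0.52  1.24  0.66]
```

View pics/s4.png

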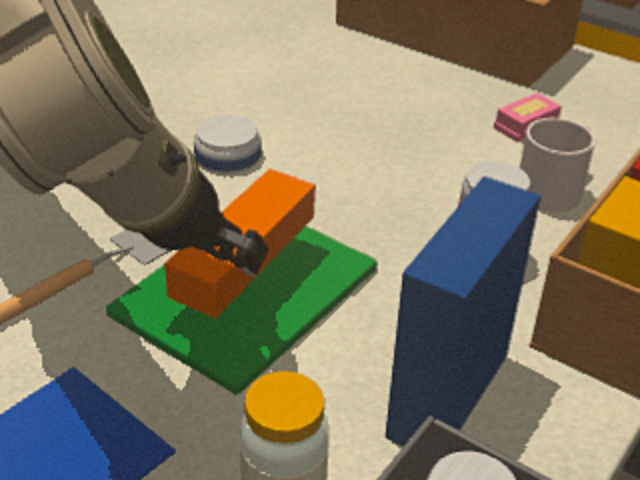

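The mould is face down and level over the board, with its rim about 36 mm above it and clear all round. I'll lower it softly, let go, and regrasp it vertically at the centre for rapping.

```bash
python3 -m pendant '[[-0.12,0,0.17,0,0,0,-1],[-0.24,0,0.35,0,0,0,-1],[-0.34,0,0.49,0,0,0,-1],[-0.39,0,0.56,0,0,0,-1],[-0.41,0,0.59,0,0,0,-1],[-0.43,0,0.61,0,0,0,-1],[-0.43,0,0.61,0,0,0,1],[-0.43,0,0.61,0,0,0,1],[-0.43,0,0.61,0,0,0,1],[-0.43,0,0,0,0,0,1]]'
python3 - <<'E'
from h import *
mould_top()
rot=Q(0,5.5)
go([.541,-.017,.15],rot); go([.541,-.017,.043],rot)
E
```

```text
clock: 16.65
position: [0.5447, -0.0705, 0.067]
ee_rot: [0.64, 0.707, 0.201, -0.225]
ft_force: [0.3, -1.3, -0.0]
grip_width: 1.0
grasp_force: 0.0
n 2140 slope deg x,y [-0.2  0. ] z 0.0582 ((541.298828125, -15.466903686523438), (55.91786575317383, 179.7263641357422), 6.024637222290039)
shift [ 1.8  -0.01 -0.55] turn [ 0.01 -4.35  0.  ] t 16.7 tcp [ 0.547 -0.075  0.071] j [ 0.46  0.55 -0.12  1.68 -0.51  1.24  0.69]
shift [ 0.58 -0.01  1.2 ] turn [ 0.01 -4.35  0.  ] t 16.7 tcp [ 0.547 -0.075  0.071] j [ 0.46  0.55 -0.12  1.68 -0.51  1.24  0.69]
```

```bash
python3 -m pendant '[[0,0,-0.8,0,0,0,1],[0,0,-1.5,0,0,0,1],[0.7,0,-1.4,0,-1.2,0,1],[1.4,0,-1.1,0,-2.4,0,1],[1.8,0,-0.7,0,-3.6,0,1],[1.8,0,-0.55,0,-4.35,0,1],[1.8,0,-0.55,0,-4.35,0,1],[1.8,0,-0.55,0,-4.35,0,1],[1.8,0,-0.55,0,-4.35,0,1],[1.8,0,-0.55,0,-4.35,0,1]]'
python3 - <<'E'
from h import *
rot=Q(0,5.5)
go([.541,-.02,.045],rot)
E
```

```text
clock: 17.95
position: [0.5403, -0.0156, 0.1417]
ee_rot: [0.673, 0.74, 0.0, -0.001]
ft_force: [-0.7, -0.7, 0.1]
grip_width: 1.001
grasp_force: 0.0
shift [-0.09  0.01  2.03] turn [-0.01 -0.02 -0.01] t 17.95 tcp [ 0.54  -0.016  0.142] j [ 0.05  0.24 -0.12  1.81  0.03  1.1   0.02]
```

```bash
python3 -m pendant '[[0,0,0.7,0,0,0,1],[-0.09,0,1.4,0,0,0,1],[-0.09,0,1.9,0,0,0,1],[-0.09,0,2.03,0,0,0,1],[-0.09,0,2.03,0,0,0,1],[-0.09,0,2.03,0,0,0,-1],[-0.09,0,2.03,0,0,0,-1],[-0.09,0,2.03,0,0,0,-1],[-0.09,0,2.03,0,0,0,-1],[-0.09,0,2.03,0,0,0,-1]]' 110
python3 - <<'E'
from h import *
s=manip.get_obs(); print(s['position'],s['ft_force'],s['grasp_force'])
E
```

```text
clock: 19.2
position: [0.5415, -0.0186, 0.0419]
ee_rot: [0.672, 0.741, 0.001, -0.0]
ft_force: [-0.1, -0.4, 7.6]
grip_width: 0.659
grasp_force: 118.6
[ 0.54146643 -0.01863673  0.04185245] [-0.05898957 -0.3981945   7.57181743] 118.62486720085144
```

```bash
python3 -m pendant '[[0,0,-0.5,0,0,0,-1],[0,-0.5,-1.1,0,0,0.5,-1],[0,-0.92,-1.1,0,0,0.94,-1],[0,-0.92,-1.1,0,0,0.94,-1],[0,-0.92,-1.1,0,0,0.94,-1],[0,-0.92,-0.5,0,0,0.94,-1],[0,-0.92,0.1,0,0,0.94,-1],[0,-0.92,-0.2,0,0,0.94,-1],[0,-0.92,-0.7,0,0,0.94,-1],[0,-0.92,-1.2,0,0,0.94,-1]]'
python3 - <<'E'
from h import *
mould_top()
s,d=manip.camera('scene'); cv2.imwrite('pics/s5.png',cv2.resize(s[180:340,200:400],None,fx=3,fy=3)[...,::-1])
for x in manip.find_in('bar_a','scene'): print(x)
print(manip.get_obs()['position'])
E
```

```text
clock: 20.45
position: [0.4952, -0.023, 0.101]
ee_rot: [0.719, 0.695, -0.0, -0.001]
ft_force: [1.1, -0.9, -4.2]
grip_width: 0.659
grasp_force: 152.6
n 636 slope deg x,y [-0.2  0.2] z 0.1244 ((499.0765075683594, 45.333946228027344), (48.29411315917969, 52.31847381591797), 89.62776184082031)
{'box': [427.0, 167.7, 458.3, 192.0], 'p': 0.92}
[ 0.49599713 -0.02310405  0.10113749]
```

View pics/s5.png

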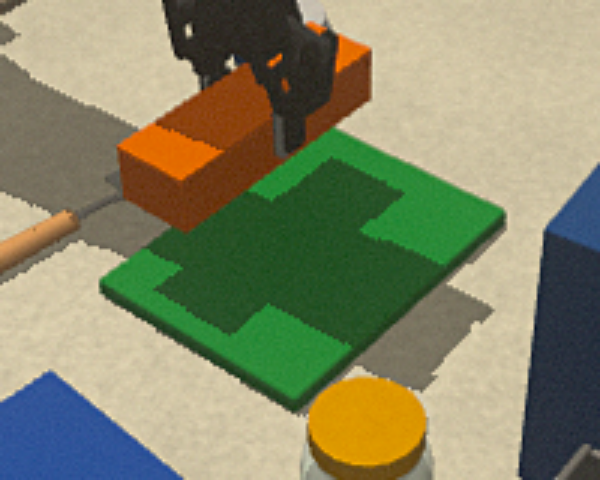

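Nothing is on the board yet; in the crop it shows empty green under the mould around (300,240). The 4.2 N wrist load agrees that both bars still hang. I'll rap harder.

```bash
python3 -m pendant '[[0,0,-0.3,0,0,0,-1],[0,0,-0.3,0,0,0,-1],[0,0,0.45,0,0,0,-1],[0,0,1.2,0,0,0,-1],[0,0,1.3,0,0,0,-1],[0,0,0.9,0,0,0,-1],[0,0,0.4,0,0,0,-1],[0,0,0,0,0,0,-1],[0,0,0,0,0,0,-1],[0,0,0,0,0,0,-1]]'
cat >> h.py <<'E'
def barsonboard():
    im,d=manip.camera('scene'); W=cloud('scene',d)
    # non-green points over the board at bar-top height
    k=(W[...,0]>.44)&(W[...,0]<.64)&(W[...,1]>-.15)&(W[...,1]<.11)&(W[...,2]>.024)&(W[...,2]<.05)
    print('pts in bar height',k.sum(), np.nanpercentile(W[k],[2,50,98],axis=0).round(3) if k.sum()>5 else '')
    print('mean rgb',im[k].mean(0) if k.sum() else '')
    s=manip.get_obs(); print(s['clock'],s['position'].round(4),'fz',s['ft_force'].round(1))
    return im
E
python3 - <<'E'
from h import *
barsonboard()
E
```

```text
clock: 21.85
position: [0.4942, -0.0232, 0.0993]
ee_rot: [0.719, 0.695, -0.001, -0.002]
ft_force: [-0.1, 0.6, -4.7]
grip_width: 0.664
grasp_force: 153.0
pts in bar height 0 
mean rgb 
21.9 [ 0.4941 -0.0232  0.0991] fz [ 0.   0.8 -4.3]
```

```bash
python3 -m pendant '[[0,0,-0.6,0,0,0,-1],[0,0,-0.6,0,0,0,-1],[0,0,0.4,0,0,0,-1],[0,0,1.4,0,0,0,-1],[0,0,1.4,0,0,0,-1],[0,0,0.9,0,0,0,-1],[0,0,0.4,0,0,0,-1],[0,0,0,0,0,0,-1],[0,0,0,0,0,0,-1],[0,0,0,0,0,0,-1]]'
python3 - <<'E'
from h import *
barsonboard()
E
```

```text
clock: 23.15
position: [0.4941, -0.0232, 0.0989]
ee_rot: [0.719, 0.695, -0.001, -0.002]
ft_force: [0.6, -0.6, -2.6]
grip_width: 0.659
grasp_force: 170.5
pts in bar height 1320 [[ 0.473 -0.113  0.025]
 [ 0.505 -0.043  0.044]
 [ 0.52   0.058  0.047]]
mean rgb [103.60984848 105.08030303  71.21439394]
23.2 [ 0.494  -0.0232  0.0988] fz [ 0.2 -0.8 -2.2]
```

The load fell to about 2.2 N, and two bars' worth of points lie at bar-top height on the board, so both bars are out. I'll check that in a picture and plan the carry.

```bash
python3 - <<'E'
from h import *
im,d=manip.camera('scene'); cv2.imwrite('pics/s6.png',cv2.resize(im[180:340,200:400],None,fx=3,fy=3)[...,::-1])
go([.539,-.326,.11],Q(0,-2)); go([.539,-.326,.037],Q(0,-2))
E
```

```text
shift [-6.02  1.1  -0.14] turn [-0.03 -0.01  0.01] t 23.25 tcp [ 0.494 -0.023  0.099] j [ 0.05  0.2  -0.1   1.96  0.02  0.99 -0.1 ]
shift [-6.02  1.11  1.32] turn [-0.03 -0.01  0.01] t 23.25 tcp [ 0.494 -0.023  0.099] j [ 0.05  0.2  -0.1   1.96  0.02  0.99 -0.1 ]
```

View pics/s6.png

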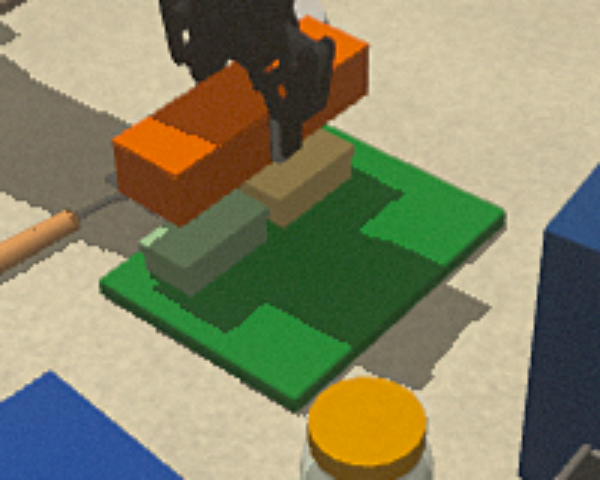

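Both bars lie flat on the board, the green one at crop (205,240) and the cream one at (300,175). The mould hangs empty above them. I'll lift it and carry it to the mat.

```bash
python3 -m pendant '[[0,0,-0.6,0,0,0,-1],[-0.8,0.1,-1,0,0,0,-1],[-2,0.3,-1,0,0,0,-1],[-3.2,0.6,-1,0,0,0,-1],[-4.4,0.8,-1,0,0,0,-1],[-5.4,1,-0.8,0,0,0,-1],[-6.02,1.1,-0.3,0,0,0,-1],[-6.02,1.1,0.3,0,0,0,-1],[-6.02,1.1,0.7,0,0,0,-1],[-6.02,1.1,0.7,0,0,0,-1]]'
python3 - <<'E'
from h import *
go([.539,-.326,.036],Q(0,-2))
mould_top()
E
```

```text
clock: 24.5
position: [0.5386, -0.3246, 0.0627]
ee_rot: [0.719, 0.695, -0.001, -0.003]
ft_force: [-0.5, 0.4, -1.2]
grip_width: 0.66
grasp_force: 170.5
shift [-0.03  0.01  0.63] turn [-0.04 -0.02  0.01] t 24.5 tcp [ 0.539 -0.325  0.063] j [ 0.4   0.5   0.09  1.64 -0.05  1.01  0.47]
n 1006 slope deg x,y [-0.8  0.4] z 0.0956 ((541.8107299804688, -271.6545104980469), (85.4186782836914, 54.40797424316406), 89.56417083740234)
```

The mould has slid about 15 mm up in the grip from rapping, so the fingertips are nearly level with the rim. I'll lower to just above the mat, check the force, then release.

```bash
python3 -m pendant '[[0,0,0.2,0,0,0,-1],[0,0,0.4,0,0,0,-1],[0,0,0.55,0,0,0,-1],[0,0,0.67,0,0,0,-1],[0,0,0.75,0,0,0,-1],[0,0,0.8,0,0,0,-1],[0,0,0.85,0,0,0,-1],[0,0,0.88,0,0,0,-1],[0,0,0.88,0,0,0,-1],[0,0,0.88,0,0,0,-1]]'
python3 - <<'E'
from h import *
mould_top()
E
```

```text
clock: 25.8
position: [0.5395, -0.3258, 0.0209]
ee_rot: [0.719, 0.695, 0.0, -0.001]
ft_force: [-0.1, 0.3, -2.4]
grip_width: 0.661
grasp_force: 170.5
n 923 slope deg x,y [-0.6  0.3] z 0.0534 ((542.1087646484375, -272.08673095703125), (84.71904754638672, 54.21760177612305), 89.44155883789062)
```

```bash
python3 -m pendant '[[0,0,0.04,0,0,0,-1],[0,0,0.04,0,0,0,-1],[0,0,0.04,0,0,0,0.5],[0,0,0.04,0,0,0,1],[0,0,0.04,0,0,0,1],[0,0,0,0,0,0,1],[0,0,-0.5,0,0,0,1],[0,0,-1.3,0,0,0,1],[0,0,-2.2,0,0,0,1],[0,0,-3,0,0,0,1]]'
python3 - <<'E'
from h import *
mould_top()
im,d=manip.camera('scene'); cv2.imwrite('pics/s7.png',im[...,::-1])
barsonboard()
E
```

```text
clock: 27.1
position: [0.5398, -0.3261, 0.1727]
ee_rot: [0.719, 0.695, 0.0, -0.001]
ft_force: [0.2, -1.2, -0.7]
grip_width: 0.998
grasp_force: 0.0
n 1537 slope deg x,y [-0.2  0.2] z 0.0472 ((542.5704345703125, -301.2985534667969), (145.8315887451172, 54.97477340698242), 88.68417358398438)
pts in bar height 1559 [[ 0.471 -0.112  0.025]
 [ 0.501 -0.037  0.044]
 [ 0.519  0.059  0.047]]
mean rgb [156.65554843 164.41757537 110.48813342]
27.25 [ 0.5409 -0.3267  0.1735] fz [ 0.6  0.7 -0.5]
```

View pics/s7.png

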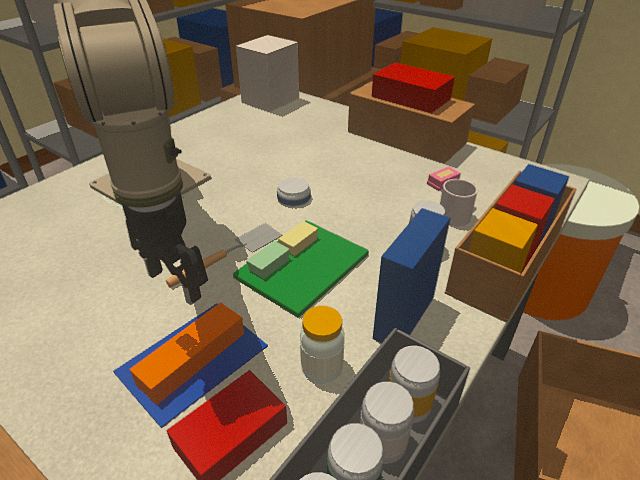

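The mould lies face down on the mat at pixel (190,352) with its underside at z 0.047. Both bars lie flat on the board at (268,260) and (298,237), the gripper is clear, and the bystanders are where they were.

```bash
python3 -c "
from workcell import manip
print(manip.hand_in())"
```

```text
the job is handed in; nothing more can be done
None
```

I handed the job in at about 27 s of the 61 s allowed: both soap bars lie flat on the green board, and the empty mould is released face down in the middle of the blue mat. The bystanders look unmoved in the last picture; the hand-in gave no verdict.

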